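Unlock the removable pan handle and pull it off

ROBOT

A 6-joint arm with a two-finger parallel gripper is mounted at the origin on a cart in front of the work surface, level with it; the furniture and walls round the work are solid. World frame = base frame: x ahead of the robot, y to its left, z up, the work surface at z = 0. Lengths are in m, angles in rad, forces in N, time in s.
With the tool pointing down it reaches from about 0.3 to 0.825 m from the base axis. Payload 5.4 kg.
Tool frame: the origin (TCP) lies at the very end of the fingers, on their centre line; the grasp point (between the pads) lies 19 mm behind it; z points along the fingers, y is the line along which they close (so a half turn about z gives the same grasp; the last joint's range is limited). The gripper opens to 92 mm and grips with 3 to 60 N. Pads are 20 mm wide; open, the fingers measure 128 mm over their backs; the gripper's body (75 mm by 189 mm) begins 69 mm behind the grasp point.
Start: joints at [0.971, 0.158, 1.597, -0, 1.386, -0.21], TCP at [0.219, 0.532, 0.215] pointing down, gripper open.
Joint ranges: [-2.91, 2.91], [-0.94, 2.29], [0.18, 2.7], [-1.29, 4.43], [0.17, 2.64], [-3, 3]. Speed limits (rad/s): [2.57, 2.57, 3.14, 3.14, 3.14, 3.14].

INTERFACE

Orientations are given as a rotation vector (axis times angle).
In Python, from workcell import bot gives the robot as it stands. Calls block until the motion is done:
- bot.goto(position, orientation): joint-space move of the TCP to a pose.
- bot.line_to(position, rot=None, max_speed=0.15): straight line of the TCP; rot=None keeps the orientation; max_speed is the mean speed in m/s.
- bot.set_joints(angles): joint-space move.
- bot.set_gripper(opening, newtons=None): opening from 0.0 (shut) to 1.0 (fully open); newtons is the grip in N (None keeps the last); returns when the fingers have stopped.
- bot.hold(seconds).
- bot.inverse_kinematics(position, orientation): joint angles nearest the present ones, or None.
- bot.read_camera(name): name is "scene" or "side" or "wrist"; returns a dict with "pixels" (384x512x3 uint8, blue, green, red), "fx", "fy", "cx", "cy" (pixels), "R" (3x3) and "t" (3): a world point X has camera coordinates R X + t. Camera axes: x right, y down, z forward; pixel columns grow to the right and rows downward; lengths in m; the calibration is good to about 2 mm. A picture is of the moment at which its call begins. There is no depth.
A pose or a line that the arm cannot do raises bot.MotionError and nothing moves.
- bot.job_done(): hands the job in; it is judged then, once.
Readings, each from a call of its own:
- bot.current_clock(): time.
- bot.current_joints(): joint angles.
- bot.current_joint_vel(): joint speeds.
- bot.current_effort(): joint torques, N m.
- bot.current_ee_pos(): TCP position.
- bot.current_tool_rot(): TCP orientation.
- bot.current_contact_force(): force on the tool from outside, world axes, zero at the start.
- bot.current_ft_torque(): the same for the moment, N m.
- bot.current_opening(): opening from 0.0 (shut) to 1.0 (fully open).
- bot.current_grip_force(): force on a finger pad.
Only numpy, scipy, OpenCV 4.12 (cv2) and the standard library are available. Lean on these libraries where they do the work, as an engineer would, in place of code of your own. Each camera call takes 0.05 s, during which the arm holds its last target. There are 200 camera calls.

TASK

The pan has to go into the oven without its removable handle. Slide the orange safety catch all the way aside, pull the handle straight off the pan's bracket against its snap, and lay the handle down inside the white tray. Do not drop the handle, and leave the other things on the board where they stand.

Things in the scene. Friction and masses are not known exactly. Their poses are not given: they have to be found in the camera images.
- pan: low blue cast-iron pan, 190 mm across, 55 mm high, so heavy that it does not move when pulled or pushed at. Origin: centre of its underside, z up. Its bracket, with the removable handle on it, points along its own -x axis, the handle's axis 40 mm above the pan's underside.
- tongue_tip (a point): end of the pan's steel tongue (18 x 12 mm) inside the handle's socket, on its axis, 136 mm from the pan's centre. Spring rollers in the tongue snap into windows of the socket: pulling the handle off along the pan's -x takes about 10 to 13 N for the first 7 mm, then 1 to 2 N; after 36 mm the socket is off the tongue.
- catch (a joint): travel (m) of the orange catch on its rail above the bracket: 0 to 0.003 locked, in front of a lug on the handle; 0.024 fully aside. It slides along the pan's -y (to the right for one at the handle's end looking to the pan), needs about 3 N and stays where left. Below 0.015 it blocks the handle; push it to its end.
- catch_knob (a point): centre of the catch's upright orange thumb knob, 83 mm above the board: 18 mm along the pan's x, 14 mm along the pan's y (the sliding direction), 24 mm high (12 mm below to 12 mm above this point). Free on all sides; the rail's top lies 18 mm below this point.
- handle: removable handle, 190 mm long, about 0.16 kg, level. Origin on its axis at the grasping place, at the start 200 mm from the pan's centre and 40 mm above the board; x along it toward the pan, z up. Wooden grip 24 mm wide, 26 mm high from x -90 to +62 mm; steel socket 32 mm wide from +62 to +100 mm, underside also 13 mm below the axis, a lug on top 20 mm above it.
- handle_mouth (a point): open end of the handle's steel socket, on its axis, 100 mm from the handle's origin along its +x
- handle_tail (a point): free end of the handle's wooden grip, on its axis, 90 mm from the handle's origin along its -x
- tray: flat white tray, 240 mm along its x, 150 mm along its y, 14 mm high, rims 5 mm thick, inner floor 5 mm above the board; it does not move. Origin: centre of its underside.
- board: dark wooden cover board, 535 x 675 mm, fixed over the burners; all the things stand on it. Its top is 45 mm above this origin (centre of its underside). A white enamel kettle (182 x 219 x 211 mm) stands fast on its back right part, 160 mm behind and 190 mm to the right of its centre, and a row of jars, a mill and a bottle (up to 170 mm high) along its back edge, and a spice jar (106 mm) at its right edge beside the spoon.
- salt: salt shaker, 44 mm across, 90 mm high, at the front left; leave alone. Origin: underside
- tin: small green and white tin, 58 mm across, 72 mm high, at the front left; leave alone. Origin: underside
- spoon: tablespoon lying at the right, 191 x 38 x 13 mm; leave alone. Origin: underside

How it is judged:
By the outcome, as a careful person would: the job done as asked, in the order asked, and still so for the second after the job is handed in, with the robot touching nothing.
It also fails if it takes over 42 s, if anything falls off the work surface, if the arm or the gripper's body presses on something with over 40 N, if the wrist force passes 120 N, or if a joint passes its speed limit or range.

## Working session

There is one attempt and no reset: what is moved stays moved. The work goes in short steps, each a Python script; the robot and the scene stay as the last script left them, time stands still between calls to the robot, and variables do not carry over. Pictures are saved under pics/ and viewed, at most 10 in all, crops included, and the job is handed in when it is done.

```bash
mkdir -p pics; cat > h.py <<'E'
import numpy as np, cv2
from workcell import bot
from scipy.spatial.transform import Rotation as Ro
def ray(c,u,v):
    d=np.array([(u-c["cx"])/c["fx"],(v-c["cy"])/c["fy"],1.]); R=np.array(c["R"]);t=np.array(c["t"])
    return -R.T@t, R.T@d
def onz(c,u,v,z):
    o,d=ray(c,u,v); return o+d*(z-o[2])/d[2]
def proj(c,X):
    p=np.array(c["R"])@np.array(X)+np.array(c["t"]); return np.array([c["fx"]*p[0]/p[2]+c["cx"],c["fy"]*p[1]/p[2]+c["cy"]])
def snap(name,f,k=None):
    c=bot.read_camera(name); im=np.array(c["pixels"]); np.save('pics/'+f+'.npy',c,allow_pickle=True)
    return c,im
def down(yaw): # tool z down, tool y axis along world dir yaw
    y=np.array([np.cos(yaw),np.sin(yaw),0]);z=np.array([0,0,-1.]);x=np.cross(y,z)
    return Ro.from_matrix(np.c_[x,y,z]).as_rotvec()
E
python3 - <<'E'
from h import *
for n in ("scene","side"):
    c,im=snap(n,n+"0"); cv2.imwrite(f"pics/{n}0.png",cv2.resize(im,(800,600)))
    print(n,-np.array(c["R"]).T@np.array(c["t"]),c["fx"],np.array(c["R"])[2])
print(bot.current_tool_rot(),bot.current_clock())
E
```

```text
scene [-0.34030286 -0.86638432  0.65515698] 389.344273592867 [ 0.73955923  0.50276108 -0.44753037]
side [ 0.21407376 -1.14263931  0.72213882] 460.5758365794677 [ 0.29351805  0.78003224 -0.55262723]
[-6.08298772e-01 -3.08146780e+00  2.43455734e-03] 0.1
```

View pics/scene0.png

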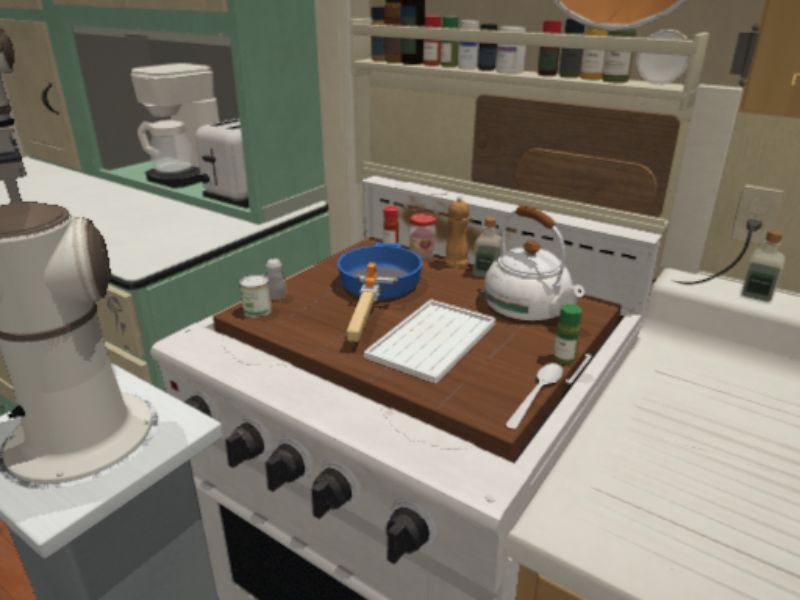

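View pics/side0.png

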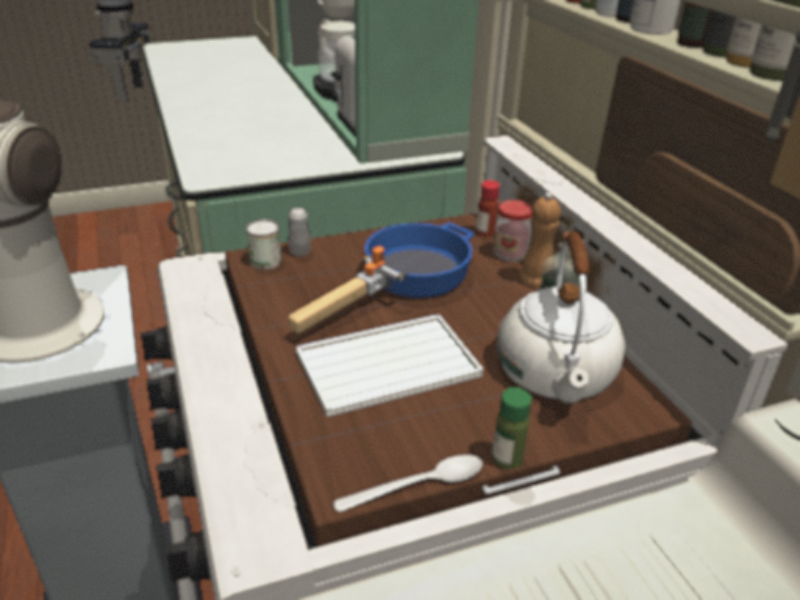

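The scene view shows the tray with corners near (366,350), (435,300), (496,322) and (435,379). The handle tail is at (353,333) and the knob at (371,270). In the side view the tail is at (293,326), the knob at (377,256), and the tray corners at (296,350), (438,318), (481,368) and (330,410).

```bash
python3 - <<'E'
from h import *
C=[np.load(f'pics/{n}0.npy',allow_pickle=True).item() for n in("scene","side")]
def tri(a,b):
    A=[];B=[]
    for c,p in zip(C,(a,b)):
        o,d=ray(c,p[0]*.64,p[1]*.64); d/=np.linalg.norm(d);P=np.eye(3)-np.outer(d,d);A.append(P);B.append(P@o)
    X=np.linalg.lstsq(np.vstack(A),np.hstack(B),rcond=None)[0]
    return X.round(4),[ (proj(c,X)/.64-p).round(1) for c,p in zip(C,(a,b))]
for n,a,b in [("tail",(353,333),(293,326)),("knob",(371,268),(377,256)),("tL",(366,350),(296,350)),("tB",(435,300),(438,318)),("tR",(496,322),(481,368)),("tF",(435,379),(330,410)),("spoonend",(512,424),(338,505)),("bcorner",(515,445),(316,543))]: print(n,*tri(a,b))
# wrist camera mount
c=bot.read_camera("wrist"); R=np.array(c["R"]); o=-R.T@np.array(c["t"])
T=Ro.from_rotvec(bot.current_tool_rot()).as_matrix()
print("cam in tool",T.T@(o-bot.current_ee_pos()),"axes",T.T@R.T,c["fx"])
E
```

```text
tail [ 0.3871 -0.2546  0.0832] [array([0.7, 1.8]), array([-0. , -2.3])]
knob [ 0.5508 -0.1709  0.1294] [array([0.4, 1.2]), array([-0. , -1.6])]
tL [ 0.3827 -0.2869  0.0614] [array([0.6, 1.6]), array([-0. , -2.1])]
tB [ 0.6145 -0.2865  0.065 ] [array([0.1, 0.2]), array([-0. , -0.3])]
tR [ 0.6268 -0.4198  0.0557] [array([-0.8, -2. ]), array([-0. ,  2.9])]
tF [ 0.3967 -0.423   0.0491] [array([-0.1, -0.2]), array([-0. ,  0.3])]
spoonend [ 0.3607 -0.585   0.0508] [array([0.2, 0.5]), array([ 0. , -0.7])]
bcorner [ 0.3268 -0.611   0.0388] [array([2.6, 4.7]), array([ 0.3, -7. ])]
cam in tool [ 0.07413885  0.00036496 -0.17087646] axes [[-2.72913320e-04 -9.64327745e-01 -2.64711023e-01]
 [ 9.99999959e-01 -2.87130157e-04  1.50136122e-05]
 [-9.04845605e-05 -2.64711008e-01  9.64327784e-01]] 304.671944855389
```

```bash
python3 - <<'E'
from h import *
p=[.50,-.195,.30]
for yaw in (-63,117):
    r=down(np.radians(yaw)); print(yaw,np.round(bot.inverse_kinematics(p,r),2))
q={y:bot.inverse_kinematics(p,down(np.radians(y))) for y in(-63,117)}
y=min(q,key=lambda k:abs(q[k][5])); print(y)
bot.goto(p,down(np.radians(y)))
c,im=snap("wrist","w1"); cv2.imwrite("pics/w1.png",cv2.resize(im,(800,600),interpolation=cv2.INTER_CUBIC))
print(bot.current_clock(),bot.current_ee_pos())
E
```

```text
-63 [-0.6   0.01  1.58 -0.    1.54  0.5 ]
117 [-0.6   0.01  1.58 -0.    1.54 -2.64]
-63
2.9667 [ 0.50020515 -0.1943306   0.29991377]
```

View pics/w1.png

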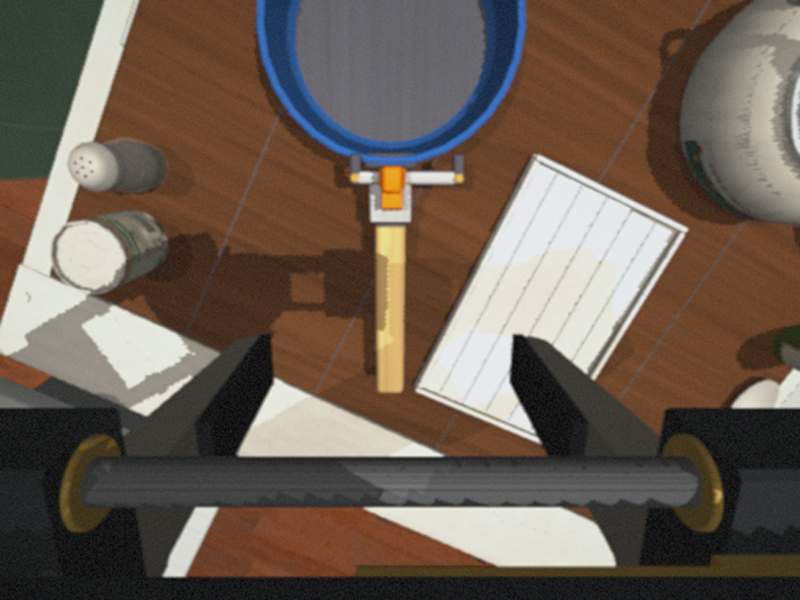

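The wrist view shows the knob top around (392,177) and the grip running from (391,226) to the tail at (390,392). The pan rim spans u = 257 to 526, and tray corners sit at (537,155), (686,231) and (416,390).

```bash
python3 - <<'E'
from h import *
c=np.load('pics/w1.npy',allow_pickle=True).item()
P=lambda u,v,z: onz(c,(u+.5)*.64-.5,(v+.5)*.64-.5,z)[:2]
tail=P(390,392,.098); g=P(391,226,.098); k=P(392.3,177,.140)
print("tail",tail,"gripstart",g,np.linalg.norm(g-tail),"hd",np.degrees(np.arctan2(*(g-tail)[::-1])))
print("knob",k,"hd tail-knob",np.degrees(np.arctan2(*(k-tail)[::-1])), np.linalg.norm(k-tail))
l,r=P(257,20,.1),P(526,20,.1);print("pan mid",(l+r)/2,np.linalg.norm(l-r), "pan near rim",P(391,163,.1))
A,B,D=P(537,155,.059),P(686,231,.059),P(416,390,.059)
print("tray",A,B,D,np.linalg.norm(A-B),np.linalg.norm(A-D),"ctr",(B+D)/2,"ang",np.degrees(np.arctan2(*(A-D)[::-1])))
E
```

```text
tail [ 0.3926008  -0.24791011] gripstart [ 0.52094009 -0.18335288] 0.14366143430420072 hd 26.70331131791319
knob [ 0.55618063 -0.16641874] hd tail-knob 26.481333569621682 0.18275448971226288
pan mid [ 0.64981933 -0.11791654] 0.18817054337261258 pan near rim [ 0.56351635 -0.16161752]
tray [ 0.62412772 -0.26714661] [ 0.62871545 -0.41580469] [ 0.38747328 -0.27820176] 0.14872885268149647 0.2369125216045661 ctr [ 0.50809437 -0.34700323] ang 2.6745881892003576
```

```bash
cat >> h.py <<'E'
hd=np.radians(26.6); H=np.array([np.cos(hd),np.sin(hd),0]); S=np.array([np.sin(hd),-np.cos(hd),0])
rot=down(hd-np.pi/2); K=np.array([.5560,-.1665,0])
def st(m=""): 
    F=np.array(bot.current_contact_force()); e=np.array(bot.current_ee_pos())
    print(m,"t%.2f"%bot.current_clock(),"ee",e.round(4),"F H/S/z",np.round([F@H,F@S,F[2]],1),"open %.3f grip %.1f"%(bot.current_opening(),bot.current_grip_force()))
    return F,e
E
python3 - <<'E'
from h import *
bot.set_gripper(.38,10)
bot.goto(K+[0,0,.17],rot); st("above")
for z in (.145,.122):
    bot.line_to(K+[0,0,z],max_speed=.08); F,e=st("z")
    if np.linalg.norm(F)>4: raise SystemExit("contact")
bot.set_gripper(0.,10); F,e=st("grip")
c,im=snap("wrist","w2"); cv2.imwrite("pics/w2.png",cv2.resize(im[40:300,100:420],(800,600),interpolation=cv2.INTER_CUBIC))
E
```

```text
above t4.54 ee [ 0.5564 -0.167   0.1712] F H/S/z [-0.3 -0.5 -0.4] open 0.377 grip 0.0
z t5.01 ee [ 0.5556 -0.1665  0.1446] F H/S/z [-0.7 -0.4 -0.2] open 0.381 grip 0.0
z t5.44 ee [ 0.5555 -0.1662  0.1211] F H/S/z [ 0.3 -0.2  0.4] open 0.379 grip 0.0
grip t5.88 ee [ 0.5563 -0.1665  0.1225] F H/S/z [-0.8 -0.6  2.1] open 0.155 grip 10.0
```

View pics/w2.png

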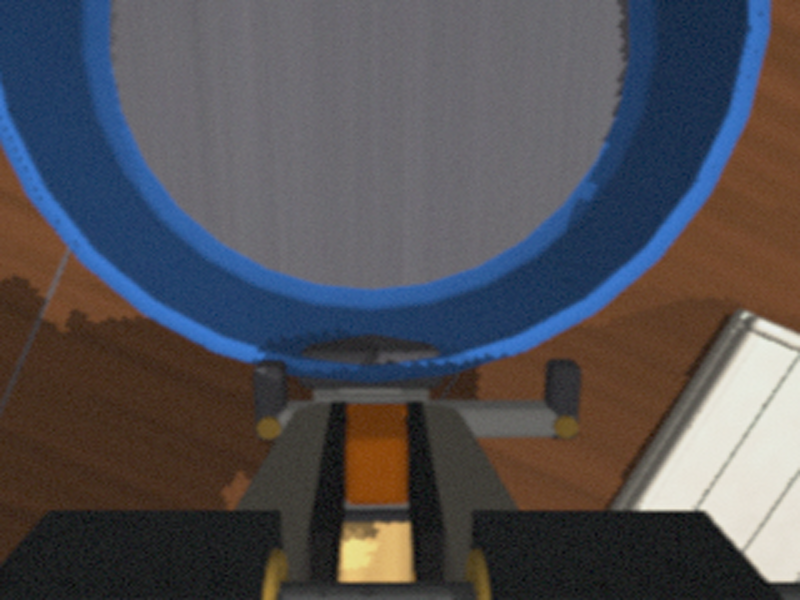

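The crop shows the knob held between the pads at about (375,450), and the 14 mm opening matches its width. I'll slide it now.

```bash
python3 - <<'E'
from h import *
p0=np.array([.5560,-.1665,.122])
bot.line_to(p0+.020*S,max_speed=.05); st("20")
for d in (.0225,.024,.0255,.027):
    bot.line_to(p0+d*S,max_speed=.03); F,e=st(str(d)); print("moved %.4f"%((e-p0)@S))
    if F@S<-10: break
bot.set_gripper(.33,10); F,e=st("rel")
bot.line_to(np.array([e[0],e[1],.19]),max_speed=.15); st("up")
c,im=snap("wrist","w3"); cv2.imwrite("pics/w3.png",cv2.resize(im[40:300,100:420],(800,600),interpolation=cv2.INTER_CUBIC))
E
```

```text
20 t6.48 ee [ 0.5659 -0.1857  0.1224] F H/S/z [1.1 2.1 3.3] open 0.150 grip 10.0
0.0225 t6.73 ee [ 0.5664 -0.1866  0.1224] F H/S/z [ 0.8 -0.9  4.7] open 0.153 grip 10.0
moved 0.0226
0.024 t6.98 ee [ 0.5664 -0.1867  0.1224] F H/S/z [ 0.3 -5.7  8.1] open 0.152 grip 10.0
moved 0.0227
0.0255 t7.23 ee [ 0.5664 -0.1867  0.1223] F H/S/z [-0.1 -8.9 10.4] open 0.156 grip 10.0
moved 0.0227
0.027 t7.48 ee [ 0.5665 -0.1868  0.1223] F H/S/z [  0.  -14.   13.5] open 0.150 grip 10.0
moved 0.0228
rel t7.92 ee [ 0.5678 -0.1908  0.1215] F H/S/z [ 0.8 -0.5 -0.3] open 0.327 grip 0.0
up t8.52 ee [ 0.5675 -0.1907  0.1893] F H/S/z [-0.3  0.7 -0.3] open 0.331 grip 0.0
```

View pics/w3.png

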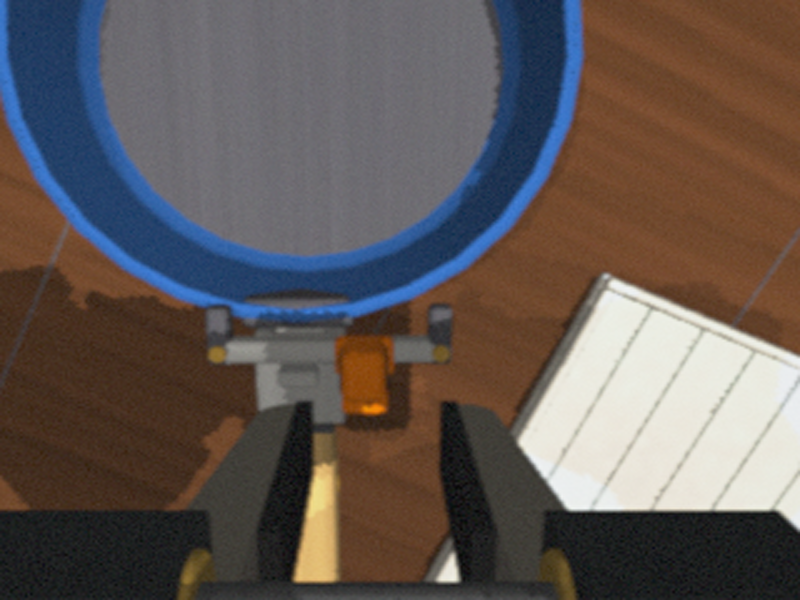

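The catch sits right of the socket now, with its knob top at about (365,381) and the lug at (300,377). I'll check the travel numerically.

```bash
python3 - <<'E'
from h import *
c=np.load('pics/w3.npy',allow_pickle=True).item()
P=lambda u,v,z: onz(c,100+u/2.5-.3,40+v/2.308-.3,z)
k=P(365,381,.140);print("knob",k,"travel",(k-K)@S, (k-K)@H)
for z in (.100,.105): l=P(300,377,z);print("lug",l,(l-K)@S,(l-K)@H)
for n,u in(("rightpost",440),("leftpost",217)):
  for z in(.106,.115):print(n,z,(P(u,353,z)-K)@S)
E
```

```text
knob [ 0.56460848 -0.18825831  0.14      ] travel 0.02330981082238469 -0.0020451749535480997
lug [ 0.54277545 -0.17220975  0.1       ] -0.0008160139366325032 -0.014381382155667652
lug [ 0.54455034 -0.1719209   0.105     ] -0.0002795652005846209 -0.012665021771579773
rightpost 0.106 0.04893908831756649
rightpost 0.115 0.048166351719023955
leftpost 0.106 -0.028889586323278035
leftpost 0.115 -0.026907501544981897
```

```bash
python3 - <<'E'
from h import *
O=np.array([.4712,-.2080,0])
e=np.array(bot.current_ee_pos())
bot.set_gripper(.6,50)
bot.line_to(O+[0,0,.17],rot,max_speed=.2)
bot.line_to(O+[0,0,.11],max_speed=.15); F,e=st("z.11")
bot.line_to(O+[0,0,.0755],max_speed=.07); F,e=st("down")
if np.linalg.norm(F)>6: raise SystemExit
bot.set_gripper(0.,50); F,e=st("grip")
p=np.array(e); n=0
for d in (.004,.008,.012,.02):
    bot.line_to(p-d*H,max_speed=.03); F,e=st("pull %.3f"%d); print("moved",(p-e)@H)
c,im=snap("wrist","w4"); cv2.imwrite("pics/w4.png",cv2.resize(im,(800,600),interpolation=cv2.INTER_CUBIC))
E
```

```text
z.11 t10.31 ee [ 0.472  -0.2081  0.1105] F H/S/z [0.7 0.1 0.3] open 0.604 grip 0.0
down t10.95 ee [ 0.4712 -0.208   0.0754] F H/S/z [-0.2  0.6  0.2] open 0.598 grip 0.0
grip t11.53 ee [ 0.4712 -0.2079  0.0756] F H/S/z [-0.8 -1.2  1.6] open 0.257 grip 50.0
pull 0.004 t11.81 ee [ 0.4691 -0.2089  0.0756] F H/S/z [ 8.8 -1.3 -3.3] open 0.259 grip 50.0
moved 0.0022710319192513
pull 0.008 t12.09 ee [ 0.4645 -0.2111  0.0755] F H/S/z [ 3.8 -0.4 -2.2] open 0.258 grip 50.0
moved 0.00741503981106921
pull 0.012 t12.38 ee [ 0.4603 -0.2134  0.0755] F H/S/z [ 1.9 -0.7 -2.1] open 0.257 grip 50.0
moved 0.012233870687320755
pull 0.020 t12.79 ee [ 0.4506 -0.2181  0.0752] F H/S/z [-9.6  1.1  0.8] open 0.255 grip 50.0
moved 0.022984772724453147
```

View pics/w4.png

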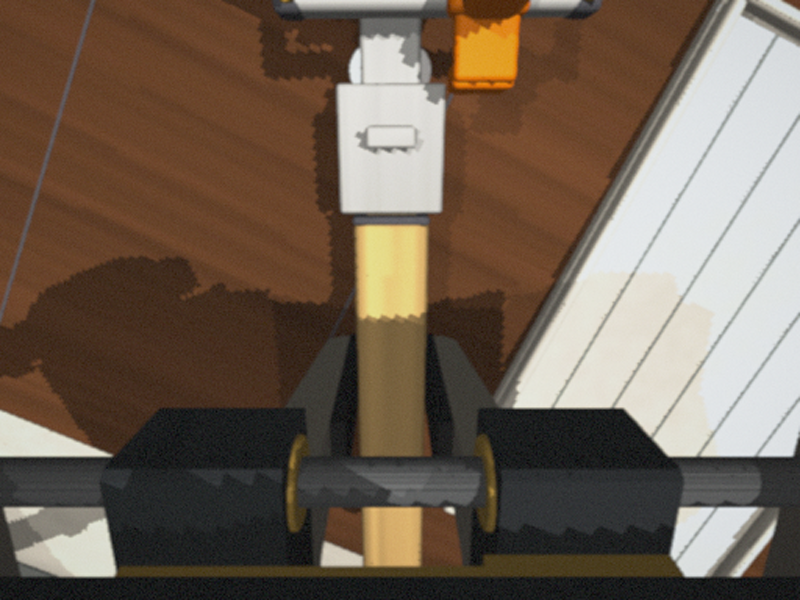

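The socket mouth is at (390,84) and already past the rollers at (362,65) and (425,65), so the handle is coming off straight. I'll finish the pull, lift and check.

```bash
python3 - <<'E'
from h import *
p=np.array([.4712,-.2079,.0756])
for d in (.034,.060):
    bot.line_to(p-d*H,max_speed=.06); F,e=st("pull %.3f"%d); print("moved",(p-e)@H)
bot.line_to(p-.06*H+[0,0,.06],max_speed=.12); bot.hold(.2); st("lift")
c,im=snap("wrist","w5"); cv2.imwrite("pics/w5.png",cv2.resize(im,(800,600),interpolation=cv2.INTER_CUBIC))
c,im=snap("side","s5"); cv2.imwrite("pics/s5.png",cv2.resize(im[100:260,120:333],(800,600),interpolation=cv2.INTER_CUBIC))
E
```

```text
pull 0.034 t13.22 ee [ 0.4405 -0.2233  0.0756] F H/S/z [ 0.3  0.2 -2.1] open 0.259 grip 50.0
moved 0.03435747933047539
pull 0.060 t13.81 ee [ 0.4175 -0.2349  0.0757] F H/S/z [ 0.7  0.7 -2.3] open 0.254 grip 50.0
moved 0.06015490354609642
lift t14.66 ee [ 0.417  -0.2342  0.1345] F H/S/z [-0.9  0.  -2.6] open 0.262 grip 50.0
```

View pics/w5.png

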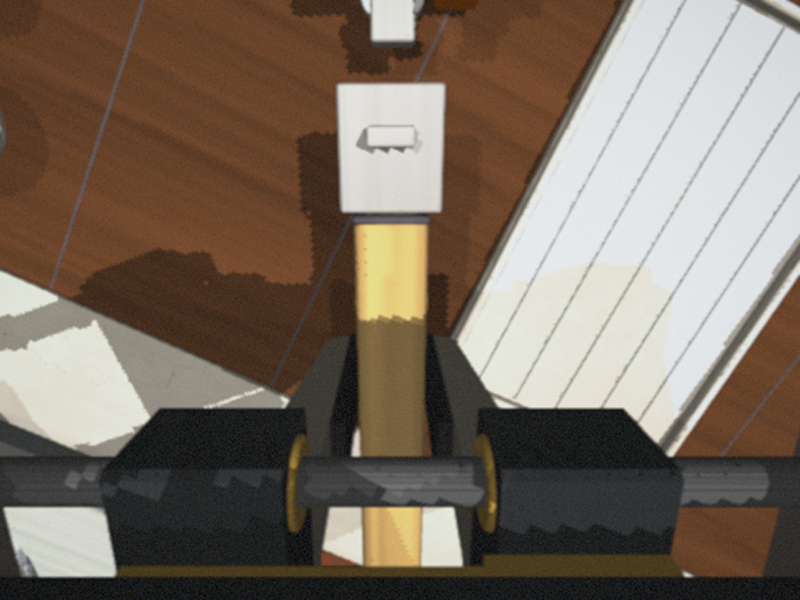

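View pics/s5.png

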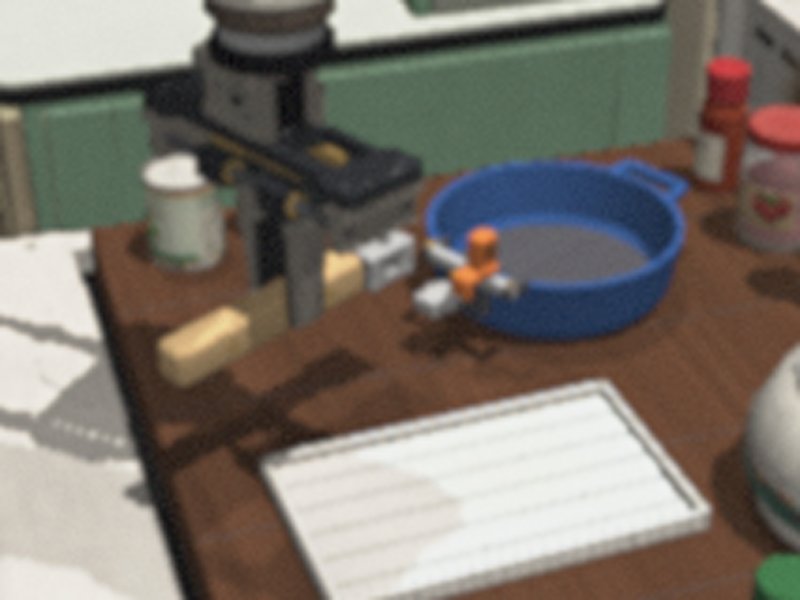

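The handle hangs level and is fully off the tongue (tip at (392,42) in the wrist view), with its mouth at (390,84). I'll work out the mouth offset and place it in the tray.

```bash
python3 - <<'E'
from h import *
c=np.load('pics/w5.npy',allow_pickle=True).item(); e=np.array([.417,-.2342,.1345])
for z in (.155,.158):
    m=onz(c,84*0+390*.64-.2,84*.64-.2,z); print("mouth off",(m-e)@H,(m-e)@S)
    off=(m-e)@H
a=np.radians(2.7); T=np.array([np.cos(a),np.sin(a),0]); ctr=np.array([.508,-.347,0])
tgt=ctr+T*(.095-off); print("tgt",tgt)
r2=down(a-np.pi/2)
print(bot.inverse_kinematics(tgt+[0,0,.055],r2))
bot.line_to(tgt+[0,0,.14],r2,max_speed=.15); st("over")
bot.line_to(tgt+[0,0,.070],max_speed=.12); F,e=st("low")
c,im=snap("wrist","w6"); cv2.imwrite("pics/w6.png",cv2.resize(im,(800,600),interpolation=cv2.INTER_CUBIC))
E
```

```text
mouth off 0.0961530967760213 -0.0002205009020741182
mouth off 0.0957428324249628 -0.00020501322233144181
tgt [ 0.50725799 -0.34703499  0.        ]
[-0.79634405  0.42343609  1.60590375  0.          1.11225281  0.72732839]
over t15.87 ee [ 0.5069 -0.3465  0.1397] F H/S/z [ 0.3 -0.4 -2.4] open 0.255 grip 50.0
low t16.60 ee [ 0.5077 -0.3474  0.0708] F H/S/z [ 1.   0.7 -1.3] open 0.259 grip 50.0
```

View pics/w6.png

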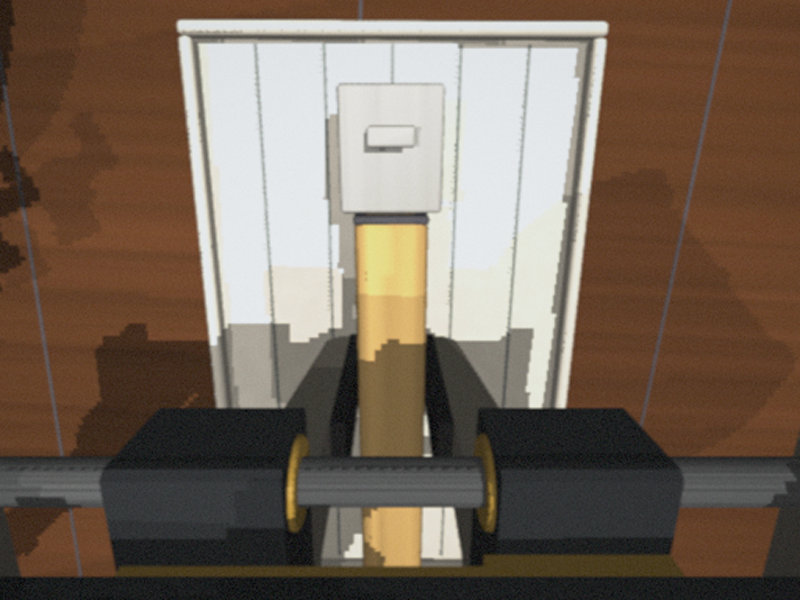

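The handle is centred across the tray: the mouth is at (390,84) and the far inner rim foot at (392,42). I'll check the end clearance and lower it.

```bash
python3 - <<'E'
from h import *
c=np.load('pics/w6.npy',allow_pickle=True).item()
a=np.radians(2.7); T=np.array([np.cos(a),np.sin(a),0])
e=np.array(bot.current_ee_pos())
m=onz(c,390*.64-.2,84*.64-.2,.0935); rim=onz(c,392*.64-.2,28*.64-.2,.059)
gap=(rim-m)@T; print("gap mouth-rim mid",gap)
d=T*np.clip(gap-.022,-.015,.015)
tgt=np.array([.5073,-.3470,0])+d; print(d)
for z in (.060,.057,.0555,.0545,.0535,.0525):
    bot.line_to(tgt+[0,0,z],max_speed=.04); F,e=st("z%.4f"%z)
    if F[2]>4: break
E
```

```text
gap mouth-rim mid 0.022747228943381912
[7.46399426e-04 3.51993034e-05 0.00000000e+00]
z0.0600 t17.05 ee [ 0.5079 -0.3468  0.0597] F H/S/z [ 0.5 -0.8 -2.9] open 0.254 grip 50.0
z0.0570 t17.30 ee [ 0.5086 -0.3474  0.0578] F H/S/z [ 0.7 -0.3  1.8] open 0.261 grip 50.0
z0.0555 t17.55 ee [ 0.5089 -0.3475  0.0564] F H/S/z [ 3.  -0.4  4.2] open 0.254 grip 50.0
```

```bash
python3 - <<'E'
from h import *
tgt=np.array([.508,-.347,0])
for z in (.0545,.0535):
    bot.line_to(tgt+[0,0,z],max_speed=.02); F,e=st("z%.4f"%z)
    if F[2]>8: break
bot.set_gripper(.22 if False else .29,5); bot.hold(.2); F,e=st("rel")
bot.set_gripper(.45); bot.hold(.1)
e=np.array(bot.current_ee_pos()); bot.line_to([e[0],e[1],.12],max_speed=.1)
bot.line_to([.42,-.30,.28],max_speed=.25); st("up"); bot.hold(.3)
c,im=snap("wrist","w7"); cv2.imwrite("pics/w7.png",cv2.resize(im,(640,480),interpolation=cv2.INTER_CUBIC))
c,im=snap("side","s7"); cv2.imwrite("pics/f7.png",np.vstack([cv2.resize(im[110:300,110:350],(640,300*640//512+130)),cv2.imread("pics/w7.png")[:95]]) if 0 else cv2.resize(im[110:300,110:360],(789,600),interpolation=cv2.INTER_CUBIC))
E
```

```text
z0.0545 t17.80 ee [ 0.5089 -0.3475  0.0563] F H/S/z [ 2.  -1.5 11.1] open 0.256 grip 50.0
rel t18.26 ee [ 0.5077 -0.3468  0.054 ] F H/S/z [ 0.4 -0.6  0.5] open 0.291 grip 0.0
up t20.49 ee [ 0.4198 -0.2996  0.2782] F H/S/z [-0.4  0.2 -0.6] open 0.447 grip 0.0
```

View pics/f7.png

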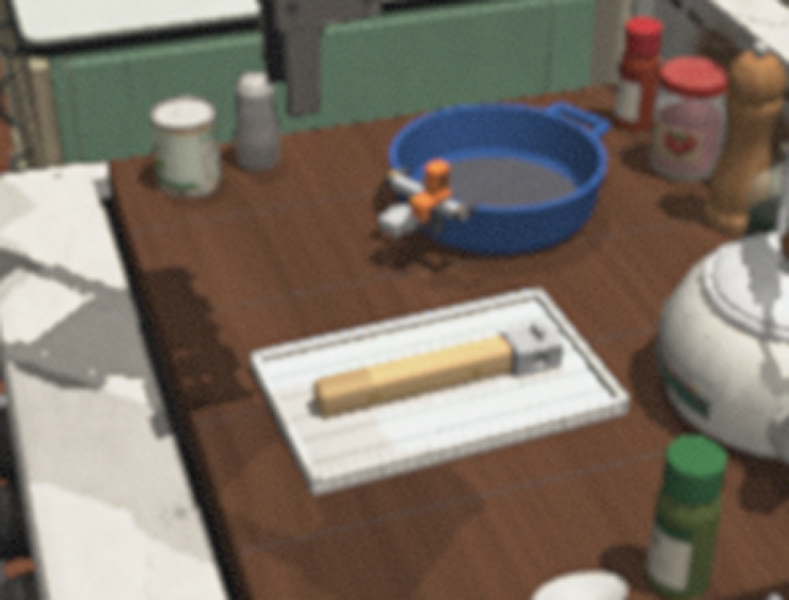

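The handle lies in the tray, from its tail at (320,395) to its mouth at (560,355), with clearance to all the rims. The catch is still aside and nothing else has moved.

```bash
python3 -c "
from h import *
print(bot.job_done(), bot.current_clock())"
```

```text
the job is handed in; nothing more can be done
the job is handed in; nothing more can be done
```

The job is handed in: the catch is pushed to its stop, and the handle is off the pan and lying inside the tray, not dropped; the robot is clear, nothing else visibly moved, and the clock read about 21 s.

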